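# Peel the top sample tray off a sticky nested stack and hold it out for loading

## Robot

A 7-joint arm with a two-finger parallel gripper is mounted at the origin on a cart in front of the work surface, level with it; the furniture and walls round the work are solid. World frame = base frame: x ahead of the robot, y to its left, z up, the work surface at z = 0. Lengths are in m, angles in rad, forces in N, time in s.
With the tool pointing down it reaches from about 0.4 to 0.875 m from the base axis. Payload 4.4 kg.
Tool frame: the origin (TCP) lies at the very end of the fingers, on their centre line; the grasp point (between the pads) lies manip.grip_depth behind it (manip.grip_depth is the distance from the TCP to the grasp point, in m); z points along the fingers, y is the direction in which the jaws open and shut (so a half turn about z gives the same grasp; the last joint's range is limited). The gripper opens to 85 mm and grips with 20 to 120 N. Pads are 22 mm wide; open, the fingers measure 114 mm over their backs; the gripper's body (76 mm by 85 mm) begins 54 mm behind the grasp point. The pads swing forward as they close: fully open they stand 13 mm farther back than shut.
Start: joints at [1.064, 0.628, 0.038, 1.517, -0.027, 0.996, -0.02], TCP at [0.277, -0.588, 0.231] pointing down, gripper open.
Joint ranges: [-3.06, 3.06], [-0.37, 2.12], [-1.25, 1.32], [0.18, 2.47], [-1.1, 4.24], [0.23, 1.98], [-2.94, 2.94]. Speed limits (rad/s): [2.57, 2.57, 3.14, 3.14, 3.14, 3.14, 3.14].

## Interface

Orientations are given as a unit quaternion [x, y, z, w].
In Python, from cell import sensors, viewer, order, manip gives the robot as it stands.
- The arm moves only by the tool move_arm, never from a script. Its argument "rows" is a list of rows, each a list of 3 entries, a list of its own where there are three numbers: the shift along the tool's x, y, z in m, then the turn about the tool's z in degrees, then the opening in per cent of the stroke, from 0 (shut) to 100 (fully open). In form: [[[x, y, z], yaw, jaw], ...]. A call has exactly 10 rows; each row shifts and turns the pose as measured when the row begins, along the tool's axes as they then stand; what a row does not reach is not made up. A row lasts 1/8 s, in which the tool goes at most 62.5 mm and 10.7 degrees, less where a joint would pass 70% of its speed; a pose out of reach is approached as far as the arm can. A call is refused whole if a number of a shift passes 0.0625 or a number of a turn 10.7, either way. A call with a gripper value outside its range is refused whole. The fingers move at their own pace and stop on an object; the grip force is fixed at half the most. Time passes only in rows, so rows that do not move let the fingers close, or fill a call up. It gives the time, the measured TCP pose, the force and the opening at its end, in the units of the state.
- sensors.observe(): the state, without advancing time (a new reading comes with each control period).
- viewer.camera(name): name is "scene" or "top" or "wrist"; returns (picture, depth): 384x512x3 uint8, blue, green, red; 384x512 float32, m along the optical axis (not along the pixel's ray), 0 where there is no reading.
- viewer.camera_info(name): a dict with "K" (3x3 intrinsics, pixels), "world_to_cam" (4x4, takes a point from world to camera coordinates). Camera axes: x right, y up, looking along -z (the intrinsics and any distortion apply to the point x, -y, -z); pixel columns grow to the right and rows downward; lengths in m; the calibration is good to about 2 mm. A picture is of the moment at which its call begins: read the wrist's pose just before it. camera_info takes no time and is no camera call; for the wrist camera it gives the pose at the moment of the call.
- order.sign_off(): hands the job in, once; it reports no verdict.
The state is a dict: "time_s": time; "qpos": joint angles; "dq": joint speeds; "joint_efforts": joint torques, N m; "position": TCP position; "orientation": TCP orientation; "wrist_force": force on the tool from outside, world axes, zero at the start; "moment": the same for the moment, N m; "grip_width": finger opening in m.
Only numpy, scipy, OpenCV 4.12 (cv2) and the standard library are available. Lean on these libraries where they do the work, as an engineer would, in place of code of your own. Each camera call takes 0.05 s, during which the arm holds its last target.

## Task

The top one of the nested blue sample trays is stuck to the tray below it. Take it by its orange tab and peel it off: raise the tabbed corner first, tipping the tray up about the opposite corner, which stays on the stack until the tabbed corner is well up, and leave the rest of the stack standing where it is. Then hold the tray level over the middle of the steel instrument tray, a hand's breadth or so above it and clear of everything, and finish while still holding it there without putting it down; leave the other things on the bench alone.

Things in the scene. Friction and masses are not known exactly. Their poses are not given: they have to be found in the camera images.
- top_tray: loose blue formed tray on top of the stack, 60 g: square 110 x 110 mm, rounded corners, 16 mm high, rim the upper 6 mm. Origin: centre of its underside; z up; x points along a DIAGONAL to the corner with the orange tab (corners lie 73 mm from the centre along +x, -x, +y, -y). Nested, its origin is 24 mm above the stack's, its rim's top 40 mm above the bench, and only its rim shows
- tab (a point): middle of the orange grip block on the tray's tab: 101 mm from the tray's centre along its x, 18 mm above its underside (42 mm above the bench at the start). The block is 30 mm long along the tray's x, 18 mm wide along its y (grip across this) and 12 mm high; the tab sticks out 43 mm past the corner, with nothing below it but the bench
- tab_corner (a point): the tray's tabbed corner, underside of the rim: 70 mm along the tray's x from its centre, 10 mm above its underside. The tray clings to the one below through small black rubber-faced sprung pads hidden inside the stack's rim, two on each side: about 5 N in all, letting go wherever the rim has risen about 4 mm; the stack itself weighs only about 8 N
- far_corner (a point): the opposite corner, underside of the rim: 70 mm along the tray's -x, 10 mm above its underside; the tray is tipped up about this corner
- tray_stack: the four nested blue trays below the top one, one loose piece of about 0.85 kg, 110 x 110 mm square, 34 mm high, standing on the bench on a foot 80 mm square. Origin at the centre of its underside, z up, x along the diagonal on which the top tray's tab lies. It has no tab
- seat_far_corner (a point): point on the top of the stack's rim on which the far corner of the top tray rests, 70 mm along the stack's -x, 34 mm above its origin
- seat_tab_corner (a point): point on the top of the stack's rim on which the tabbed corner of the top tray rests, 70 mm along the stack's +x, 34 mm above its origin
- steel_tray: shallow steel instrument tray, 136 (its x) x 206 (its y) mm, rim 18 mm high, fixed to the bench, its long side pointing away from the robot; a red petri dish lies in it. Origin at the centre of its underside. The blue tray is to be held over its middle
- petri_red: petri dish with red filling, 89 mm across, 12 mm high, lying loose in the steel tray; leave it there. Origin at the centre of its underside
- bench_timer: white bench timer, 70 x 62 x 15 mm, a bystander. Origin at the centre of its underside
- forceps_steel: steel forceps, 125 mm long, 7 mm high, a bystander. Origin at the centre of its underside
- small_beaker: small glass beaker, 55 mm across, 68 mm high, a bystander. Origin at the centre of its underside

How it is judged:
On the way, in this order (a step that is already met when the one before it is completed fails the run):
1. the tabbed corner has been raised 25 mm or more off the stack while the opposite corner is still within 10 mm of its seat (z of tab_corner in the frame of tray_stack above 0.059 m and distance between far_corner and seat_far_corner below 0.01 m), for 0.05 s.
2. the whole tray is off the stack: both corners 40 mm or more above their seats (z of each of tab_corner, far_corner in the frame of tray_stack above 0.074 m), for 0.1 s.
At the end, for the whole second after the job is handed in: the top tray is held still in the fingers, level within 15 degrees, centred within 45 mm over the middle of the steel tray, underside 60 to 250 mm above the bench, touching neither steel tray nor stack; the rest of the stack stands flat within 25 mm of where it stood (horizontal distance between top_tray and steel_tray below 0.045 m and height (world z) of top_tray between 0.06 and 0.25 m and height (world z) of each of far_corner, tab_corner above 0.05 m and angle between top_tray's own z axis and vertical below 0.26 rad and linear speed of top_tray below 0.03 m/s and contact force between top_tray and the fingers above 1 N and contact force between top_tray and steel_tray below 0.05 N and contact force between top_tray and tray_stack below 0.05 N and height (world z) of tray_stack below 0.005 m and angle between tray_stack's own z axis and vertical below 0.1 rad and distance of tray_stack from where it was at the start of the episode below 0.025 m); the arm keeps its last pose, push and grip.
It fails at once if the rest of the stack is lifted off the bench, tipped or pushed more than 25 mm (height (world z) of tray_stack above 0.012 m or angle between tray_stack's own z axis and vertical above 0.2 rad or distance of tray_stack from where it was at the start of the episode above 0.025 m).
It fails at once if a bystander (petri dish, timer, forceps, small beaker) is knocked more than 20 mm (distance of any of petri_red, bench_timer, forceps_steel, small_beaker from where it was at the start of the episode above 0.02 m).
It also fails if it takes over 48 s, if anything falls off the work surface, if the arm or the gripper's body presses on something with over 40 N, if the wrist force passes 120 N, or if a joint passes its speed limit or range.

## Working session

There is one attempt and no reset: what is moved stays moved. The work goes in short steps, Python scripts to look and compute and a tool call to move; the robot and the scene stay as the last step left them, time stands still between calls to the robot, and variables do not carry over. Pictures are saved under pics/ and viewed, and the job is handed in when it is done.

Besides the shell and the picture viewer there is one more tool, called by a JSON object that holds its "method" and its "body", one argument or row to a line. move_arm: Moves the arm, as the interface text tells. Its arguments: {"type":"object","properties":{"rows":{"type":"array","items":{"type":"array"}}},"required":["rows"]}

```bash
ls; mkdir -p pics; python3 - <<'E'
from cell import sensors, viewer, order, manip
import cv2, numpy as np
print(sensors.observe()); print(manip.grip_depth)
for n in ("scene","top","wrist"):
    i=viewer.camera_info(n); p,d=viewer.camera(n)
    cv2.imwrite(f"pics/{n}0.png",p); np.save(f"pics/{n}0.npy",d)
    print(n,i)
E
```

```text
pics
{'time_s': 0.0, 'qpos': array([ 1.06421689,  0.6293678 ,  0.03846817,  1.51834482, -0.02699477,
        0.99630685, -0.02004179]), 'dq': array([-0.00236507, -0.00038905, -0.00075002,  0.00391229,  0.00168139,
        0.00048777,  0.00082768]), 'joint_efforts': array([-1.70439016e-04, -5.63411379e+01,  1.22625712e+00, -1.93448836e+01,
        1.10010777e-02,  1.06560200e-02, -8.55506471e-06]), 'position': array([ 0.27706678, -0.58730898,  0.23038295]), 'orientation': array([ 9.75818402e-01,  2.18580733e-01, -2.30819987e-04, -9.25683694e-04]), 'wrist_force': array([-0.56743198,  0.1458795 ,  0.10977866]), 'moment': array([ 0.02962507,  0.00619363, -0.05320263]), 'grip_width': 0.08551457350903302}
0.0187
scene {'K': array([[356.39244944,   0.        , 250.58710485],
       [  0.        , 356.39244944, 197.3020824 ],
       [  0.        ,   0.        ,   1.        ]]), 'world_to_cam': array([[-0.80685074, -0.59014601, -0.02682497,  0.54888971],
       [ 0.23440099, -0.36149401,  0.90242909, -0.15701494],
       [-0.54226199,  0.72183777,  0.43000252, -0.65162662],
       [ 0.       
[... 200 characters left out ...]
     ]]), 'world_to_cam': array([[-0.01278501, -0.99990492, -0.00516731,  0.11662081],
       [ 0.99545037, -0.01321569,  0.09436055, -0.60734808],
       [-0.09441987, -0.0039374 ,  0.99552468, -0.87335835],
       [ 0.        ,  0.        ,  0.        ,  1.        ]])}
wrist {'K': array([[326.40123248,   0.        , 256.07530443],
       [  0.        , 326.40123248, 194.92496979],
       [  0.        ,   0.        ,   1.        ]]), 'world_to_cam': array([[ 0.42611575, -0.90466354, -0.00304154, -0.64803385],
       [ 0.87185298,  0.41155394, -0.26551031,  0.03478793],
       [ 0.24144926,  0.11048635,  0.96410322, -0.37938073],
       [ 0.        ,  0.        ,  0.        ,  1.        ]])}
```

View pics/scene0.png

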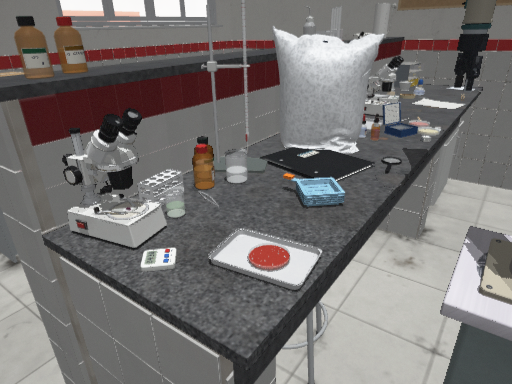

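View pics/top0.png

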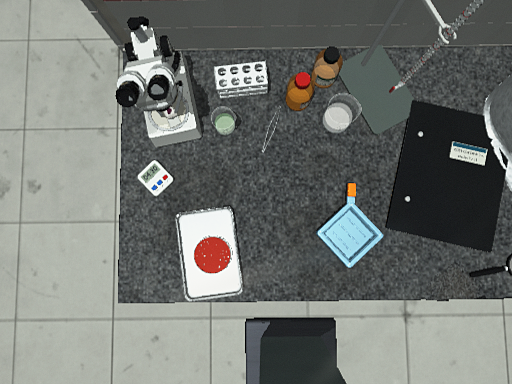

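View pics/wrist0.png

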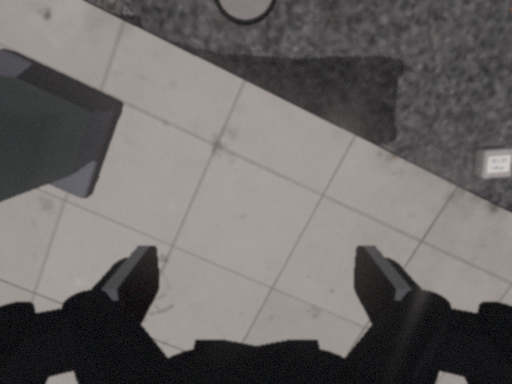

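The scene and top views show the blue stack at about (350,234) in the top view. Its orange tab is at (351,189), pointing away from the robot. The steel tray with the red dish is at about (210,252). Next I'll measure these.

```bash
cat > h.py <<'E'
import cv2, numpy as np
def ray(i,uv):
    K=i["K"];T=i["world_to_cam"];R=T[:3,:3];o=-R.T@T[:3,3]
    a=np.linalg.inv(K)@np.array([uv[0],uv[1],1.]);d=R.T@np.array([a[0],-a[1],-a[2]]);return o,d/np.linalg.norm(d)
def plane(i,uv,z):
    o,d=ray(i,uv);return o+d*(z-o[2])/d[2]
def tri(r):
    A=np.zeros((3,3));b=np.zeros(3)
    for o,d in r:
        P=np.eye(3)-np.outer(d,d);A+=P;b+=P@o
    x=np.linalg.solve(A,b);return x,[np.linalg.norm(np.cross(x-o,d)) for o,d in r]
def pt(i,d,uv):
    K=i["K"];T=i["world_to_cam"];u,v=uv;D=d[int(round(v)),int(round(u))]
    a=np.array([(u-K[0,2])/K[0,0]*D,-(v-K[1,2])/K[1,1]*D,-D]);return T[:3,:3].T@(a-T[:3,3])
def mask(p,kind):
    h=cv2.cvtColor(p,cv2.COLOR_BGR2HSV)
    lo,hi={"orange":((8,180,150),(18,255,255)),"blue":((93,60,90),(110,255,255)),"red":((0,150,80),(6,255,255))}[kind]
    return cv2.inRange(h,lo,hi)
def blob(m):
    c,_=cv2.findContours(m,cv2.RETR_EXTERNAL,cv2.CHAIN_APPROX_NONE);c=max(c,key=cv2.contourArea);return c
E
python3 - <<'E'
from cell import viewer,sensors
from h import *
I={n:viewer.camera_info(n) for n in("scene","top")}
P={n:cv2.imread(f"pics/{n}0.png") for n in I}
R=[]
for n in I:
    c=blob(mask(P[n],"orange"));M=cv2.moments(c);uv=(M["m10"]/M["m00"],M["m01"]/M["m00"]);print(n,"orange",uv,cv2.contourArea(c),cv2.boundingRect(c));R.append(ray(I[n],uv))
print("tab tri",tri(R), "tab top@.048",plane(I["top"],[ *uv],0.048))
c=blob(mask(P["top"],"blue"));print(cv2.contourArea(c),cv2.boundingRect(c))
r=cv2.minAreaRect(c);print(r);B=np.array([plane(I["top"],q,0.04) for q in cv2.boxPoints(r)]);print(B,B.mean(0))
cr=plane(I["top"],r[0],.04);print('ctr',cr)
# steel tray: white blob
h=cv2.cvtColor(P["top"],cv2.COLOR_BGR2HSV);m=cv2.inRange(h,(0,0,200),(180,40,255));m[:200]=0;m[:,:150]=0;m[:,300:]=0;m[300:]=0
c=blob(m);r=cv2.minAreaRect(c);print("steel",r,[plane(I["top"],q,.01)[:2] for q in cv2.boxPoints(r)],plane(I["top"],r[0],.01))
c=blob(mask(P["top"],"red"));print("red",cv2.minEnclosingCircle(c),plane(I["top"],cv2.minEnclosingCircle(c)[0],.012))
v=np.hstack([cv2.resize(P["top"][170:280,300:400],None,fx=4,fy=4,interpolation=0),cv2.resize(P["scene"][165:215,280:360],None,fx=4,fy=4,interpolation=0).copy()[:440] if 0 else np.zeros((440,1,3),np.uint8)])
cv2.imwrite("pics/z1.png",v)
cv2.imwrite("pics/z2.png",cv2.resize(P["scene"][165:215,270:360],None,fx=7,fy=7,interpolation=0))
E
```

```text
scene orange (288.78160919540227, 175.20689655172413) 14.5 (284, 174, 10, 4)
top orange (298.13652482269504, 94.4459219858156) 188.0 (288, 88, 21, 14)
tab tri (array([ 0.70216297, -0.02134456,  0.0940521 ]), [np.float64(0.12112432536100513), np.float64(0.1211243253610055)]) tab top@.048 [0.83720947 0.01727821 0.048     ]
2368.5 (316, 196, 68, 72)
((349.4667053222656, 230.96438598632812), (54.48798370361328, 52.977142333984375), 46.97493362426758)
[[ 0.52316092 -0.00708202  0.04      ]
 [ 0.6048617  -0.09827592  0.04      ]
 [ 0.51258696 -0.17973218  0.04      ]
 [ 0.43246308 -0.08878984  0.04      ]] [ 0.51826816 -0.09346999  0.04      ]
ctr [ 0.51786891 -0.09348922  0.04      ]
steel ((209.83763122558594, 252.7308807373047), (82.45846557617188, 54.39453125), 82.09283447265625) [array([0.55906674, 0.3066759 ]), array([0.57516216, 0.17871002]), array([0.38450856, 0.15336393]), array([0.36893679, 0.27883791])] [0.47096729 0.22929939 0.01      ]
red ((211.83447265625, 254.72866821289062), 17.91815185546875) [0.46638767 0.22434758 0.012     ]
```

View pics/z1.png

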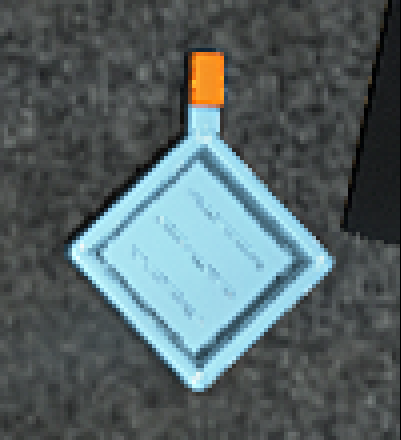

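View pics/z2.png

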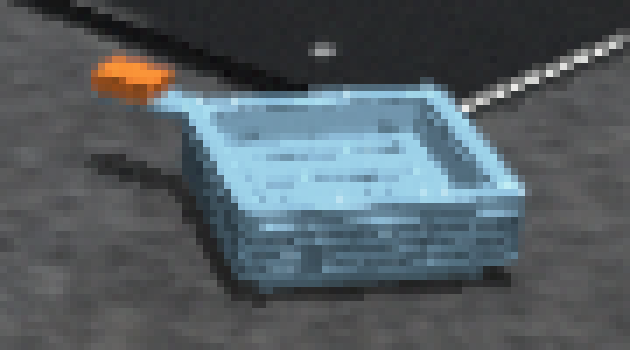

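```bash
python3 - <<'E'
from cell import viewer,sensors
from h import *
I={n:viewer.camera_info(n) for n in("scene","top")}
P={n:cv2.imread(f"pics/{n}0.png") for n in I}
D=np.load("pics/top0.npy")
R=[];roi={"scene":(280,165,300,185),"top":(335,170,365,205)}
for n in I:
    a,b,c,d=roi[n];m=np.zeros((384,512),np.uint8);m[b:d,a:c]=mask(P[n],"orange")[b:d,a:c]
    v,u=np.nonzero(m);uv=(u.mean(),v.mean());print(n,uv,len(u),u.min(),u.max(),v.min(),v.max());R.append(ray(I[n],uv))
x=tri(R);print("tri",x,"plane.048",plane(I["top"],uv,.048),"depth",pt(I["top"],D,uv))
# corners from zoom: pix=300+X/4-.375
for nm,X,Y in(("tabc",204,130),("left",72,254),("right",333,260),("far",202,390)):
    q=(300+X/4-.5,170+Y/4-.5);print(nm,plane(I["top"],q,.04))
# axis of block
c=plane(I["top"],uv,.048)[:2]
for f in(.04,):
    L=plane(I["top"],(300+72/4-.5,170+254/4-.5),f)[:2];Rr=plane(I["top"],(300+333/4-.5,170+260/4-.5),f)[:2]
    print("ctr",(L+Rr)/2,"dist tab",np.linalg.norm(c-(L+Rr)/2),"yaw deg",np.degrees(np.arctan2(*(c-(L+Rr)/2)[::-1])), "yaw LR",np.degrees(np.arctan2(*(L-Rr)[::-1]))-90)
for q in((350,234),(344,225),(340,230),(325,234),(351,189),(351,205),(375,235)):print(q,pt(I["top"],D,q))
s=sensors.observe();print(s["position"],s["time_s"])
E
```

```text
scene (np.float64(288.76), np.float64(175.2)) 25 284 293 174 177
top (np.float64(351.5), np.float64(189.04901960784315)) 102 348 355 183 195
tri (array([ 0.613673  , -0.0999066 ,  0.04583341]), [np.float64(0.000423399211151982), np.float64(0.00042339921115204336)]) plane.048 [ 0.61309112 -0.0996231   0.048     ] depth [ 0.61293268 -0.09926052  0.04955708]
tabc [ 0.58403376 -0.09814479  0.04      ]
left [ 0.51417945 -0.02050547  0.04      ]
right [ 0.50888881 -0.16894312  0.04      ]
far [ 0.43678457 -0.09189549  0.04      ]
ctr [ 0.51153413 -0.0947243 ] dist tab 0.10167507222697779 yaw deg -2.761635575113336 yaw LR -2.04128206345176
(350, 234) [ 0.5108106  -0.09697576  0.02884164]
(344, 225) [ 0.53170248 -0.0842536   0.02682868]
(340, 230) [ 0.52028622 -0.07455402  0.02715111]
(325, 234) [ 0.5116338  -0.03825539  0.03550265]
(351, 189) [ 0.61321908 -0.09848718  0.04799762]
(351, 205) [ 0.57693977 -0.09836684  0.04297406]
(375, 235) [ 0.50792197 -0.15223604  0.03665386]
[ 0.27715792 -0.58744805  0.23060025] 0.15
```

The tab block triangulates to (0.613, -0.0995, about 0.044 centre), against 0.042 in the text. The tray yaw is about -2.5°. Moving over it now.

{"method": "move_arm", "body": {
  "rows": [
    [[0,0,0],9.3,100],
    [[0,0,0],9.3,100],
    [[0,0,0],9.3,100],
    [[0.025,-0.04,0],0,100],
    [[0.025,-0.04,0],0,100],
    [[0.025,-0.04,0],0,100],
    [[0.025,-0.04,0],0,100],
    [[0.025,-0.04,0],0,100],
    [[0.025,-0.04,0],0,100],
    [[0.025,-0.04,0],0,100]
  ]
}}

```text
time_s: 1.4
position: [0.4711, -0.3142, 0.2272]
orientation: [0.999, -0.036, -0.003, -0.002]
wrist_force: [0.8, -0.7, 0.6]
grip_width: 0.0856
```

{"method": "move_arm", "body": {
  "rows": [
    [[0.021,-0.037,0],-1.6,100],
    [[0.021,-0.037,0],0,100],
    [[0.021,-0.037,0],0,100],
    [[0.021,-0.037,0],0,100],
    [[0.021,-0.037,0],0,100],
    [[0.021,-0.037,0.02],0,100],
    [[0,0,0.02],0,100],
    [[0,0,0.02],0,100],
    [[0,0,0.02],0,100],
    [[0,0,0],0,100]
  ]
}}

```text
time_s: 2.65
position: [0.6126, -0.0823, 0.1426]
orientation: [1.0, -0.016, -0.004, -0.003]
wrist_force: [-0.2, -0.2, 0.9]
grip_width: 0.0856
```

```bash
cat > look.py <<'E'
import sys
from cell import viewer,sensors
from h import *
t=sys.argv[1]; 
s=sensors.observe();print({k:np.round(s[k],4) for k in("time_s","position","orientation","wrist_force","moment","grip_width","qpos")})
for n in sys.argv[2:]:
    i=viewer.camera_info(n);p,d=viewer.camera(n);cv2.imwrite(f"pics/{n}{t}.png",p);np.save(f"pics/{n}{t}.npy",d)
    m=mask(p,"orange"); 
    if n=="top": m[:150]=0;m[:,:130]=0
    if n=="scene": k=m*0;k[120:230,190:380]=m[120:230,190:380];m=k
    v,u=np.nonzero(m)
    if len(u):
        uv=(u.mean(),v.mean());print(n,"orange",uv,len(u),plane(i,uv,.048),"depth",pt(i,d,uv))
E
python3 look.py 1 wrist
```

```text
{'time_s': np.float64(2.65), 'position': array([ 0.6126, -0.0823,  0.1426]), 'orientation': array([ 0.9999, -0.0161, -0.0036, -0.0034]), 'wrist_force': array([-0.1822, -0.1906,  0.9138]), 'moment': array([ 0.0143,  0.0106, -0.0004]), 'grip_width': np.float64(0.0856), 'qpos': array([ 0.0046,  0.6939,  0.1429,  1.6898, -0.139 ,  0.7757, -1.388 ])}
wrist orange (np.float64(280.02597402597405), np.float64(181.51623376623377)) 308 [ 0.62289876 -0.09931651  0.048     ] depth [ 0.62286739 -0.09932423  0.04787035]
```

View pics/wrist1.png

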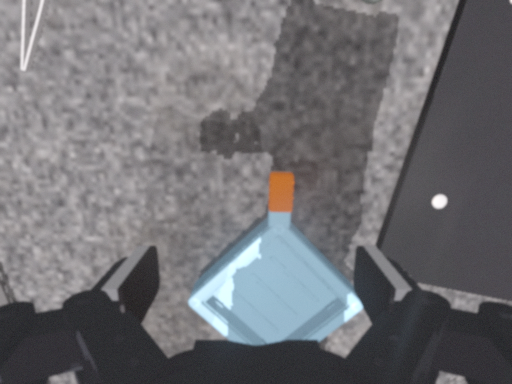

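{"method": "move_arm", "body": {
  "rows": [
    [[0,0.009,0],0.5,100],
    [[0,0.008,0],0,100],
    [[0,0,0],0,100],
    [[0,0,0],0,100],
    [[0,0,0],0,100],
    [[0,0,0],0,100],
    [[0,0,0],0,100],
    [[0,0,0],0,100],
    [[0,0,0],0,100],
    [[0,0,0],0,100]
  ]
}}

```text
time_s: 3.95
position: [0.6144, -0.1014, 0.1465]
orientation: [1.0, -0.021, -0.0, -0.003]
wrist_force: [-0.4, 0.5, -0.9]
grip_width: 0.0851
```

```bash
python3 look.py 2 wrist; python3 - <<'E'
from cell import viewer
from h import *
i=viewer.camera_info("wrist");print(ray(i,(256,195)))
p=cv2.imread("pics/wrist2.png");d=np.load("pics/wrist2.npy");m=mask(p,"orange");c=blob(m);r=cv2.minAreaRect(c);print(r)
for q in cv2.boxPoints(r): print(plane(i,q,.048))
cv2.imwrite("pics/z3.png",cv2.resize(p[130:350,170:380],None,fx=2.7,fy=2.7,interpolation=0))
E
```

```text
{'time_s': np.float64(3.95), 'position': array([ 0.6144, -0.1014,  0.1465]), 'orientation': array([ 9.998e-01, -2.120e-02, -1.000e-04, -3.000e-03]), 'wrist_force': array([-0.4289,  0.5059, -0.8557]), 'moment': array([-0.035 , -0.0404,  0.0128]), 'grip_width': np.float64(0.0851), 'qpos': array([ 0.0339,  0.6917,  0.1445,  1.6802, -0.1392,  0.7807, -1.3683])}
wrist orange (np.float64(256.9189189189189), np.float64(177.94594594594594)) 37 [ 0.6277576  -0.10143084  0.048     ] depth [ 0.62745153 -0.10141145  0.04661433]
(array([ 0.68098771, -0.10480533,  0.28899486]), array([-0.26615291,  0.0185589 , -0.96375214]))
((256.29730224609375, 177.7162322998047), (18.248287200927734, 3.6167776584625244), 9.462321281433105)
[ 0.62802359 -0.09394339  0.048     ]
[ 0.63074999 -0.09452907  0.048     ]
[ 0.62788184 -0.10799028  0.048     ]
[ 0.6251411  -0.10744375  0.048     ]
```

View pics/z3.png

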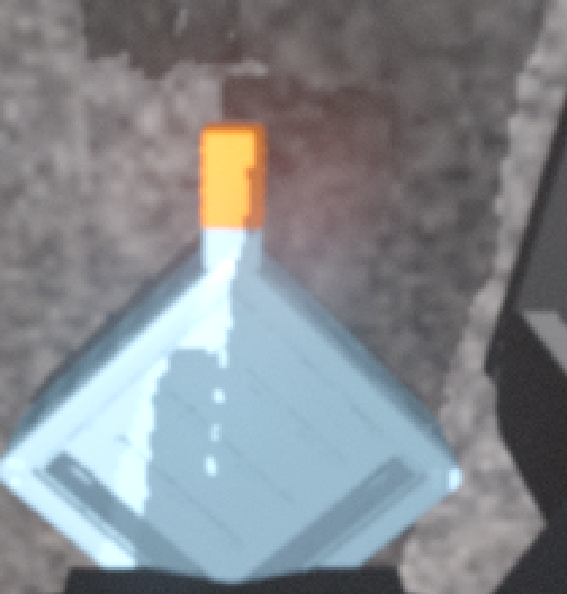

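```bash
python3 - <<'E'
from cell import viewer
from h import *
i=viewer.camera_info("wrist")
for q in((200,130),(265,130),(200,228),(264,228),(8,470),(455,475),(232,240)):
    print(q,plane(i,(170+q[0]/2.7-.3,130+q[1]/2.7-.3),.048 if q[1]<235 else .04))
p=cv2.imread("pics/wrist2.png");h=cv2.cvtColor(p,cv2.COLOR_BGR2HSV);print(h[185,250],h[200,250])
E
```

```text
(200, 130) [ 0.62824137 -0.09151412  0.048     ]
(265, 130) [ 0.62749096 -0.10967853  0.048     ]
(200, 228) [ 0.59936416 -0.08998459  0.048     ]
(264, 228) [ 0.59861804 -0.10842937  0.048     ]
(8, 470) [ 0.51668362 -0.02302493  0.04      ]
(455, 475) [ 0.50934337 -0.16731939  0.04      ]
(232, 240) [ 0.59248656 -0.0988601   0.04      ]
[ 23 145 255] [ 22 138 255]
```

Both views agree on the block: centre (0.613, -0.100), top about 0.048. I'll descend near its outer end so the tab can pivot between the pads.

{"method": "move_arm", "body": {
  "rows": [
    [[0.003,-0.0005,0.015],0,100],
    [[0.003,-0.0005,0.02],0,100],
    [[0.003,-0.0005,0.02],0,100],
    [[0.002,0,0.02],0,100],
    [[0,0,0.015],0,100],
    [[0,0,0.012],0,100],
    [[0,0,0.008],0,100],
    [[0,0,0.005],0,100],
    [[0,0,0],0,100],
    [[0,0,0],0,100]
  ]
}}

```text
time_s: 5.25
position: [0.6256, -0.0994, 0.022]
orientation: [1.0, -0.021, -0.001, -0.003]
wrist_force: [0.2, -0.1, -0.4]
grip_width: 0.0856
```

{"method": "move_arm", "body": {
  "rows": [
    [[0,0,0],0,60],
    [[0,0,0],0,40],
    [[0,0,0],0,26],
    [[0,0,0],0,26],
    [[0,0,0],0,26],
    [[0,0,0],0,23],
    [[0,0,0],0,23],
    [[0,0,0],0,22],
    [[0,0,0],0,21],
    [[0,0,0],0,20]
  ]
}}

```text
time_s: 6.5
position: [0.6265, -0.1003, 0.0235]
orientation: [1.0, -0.022, 0.0, -0.003]
wrist_force: [0.3, -0.9, 1.8]
grip_width: 0.0176
```

```bash
python3 look.py 3 wrist top scene
```

```text
{'time_s': np.float64(6.5), 'position': array([ 0.6265, -0.1003,  0.0235]), 'orientation': array([ 9.998e-01, -2.150e-02,  2.000e-04, -2.600e-03]), 'wrist_force': array([ 0.2978, -0.9238,  1.7691]), 'moment': array([-0.0559,  0.0378, -0.0505]), 'grip_width': np.float64(0.0176), 'qpos': array([ 0.052 ,  0.8771,  0.1098,  1.7028, -0.1663,  0.571 , -1.3512])}
wrist orange (np.float64(256.02741151977796), np.float64(297.33934767522555)) 2882 [ 0.61689783 -0.09957692  0.048     ] depth [ 0.61649189 -0.09955504  0.04736996]
top orange (np.float64(348.0), np.float64(189.5)) 2 [ 0.61216245 -0.09160467  0.048     ] depth [ 0.61208184 -0.09142555  0.04880057]
scene orange (np.float64(288.0), np.float64(176.5)) 2 [ 0.60807295 -0.08529919  0.048     ] depth [ 0.611312   -0.09083153  0.04538711]
```

View pics/wrist3.png

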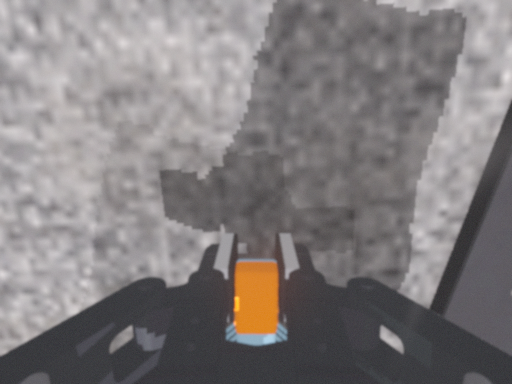

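View pics/scene3.png

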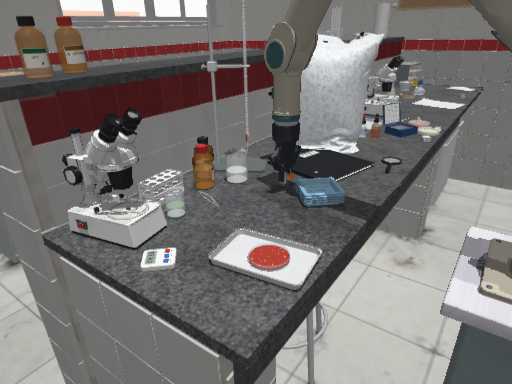

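{"method": "move_arm", "body": {
  "rows": [
    [[0,0,-0.002],0,20],
    [[0,0,-0.002],0,20],
    [[0,0,-0.002],0,20],
    [[0,0,-0.002],0,20],
    [[0,0,-0.002],0,20],
    [[0,0,0],0,20],
    [[0,0,0],0,20],
    [[0,0,0],0,20],
    [[0,0,0],0,20],
    [[0,0,0],0,20]
  ]
}}

```text
time_s: 7.9
position: [0.6244, -0.0992, 0.032]
orientation: [1.0, -0.021, -0.002, -0.003]
wrist_force: [-0.5, -0.1, -4.4]
grip_width: 0.0176
```

```bash
cat > tilt.py <<'E'
# tilt of the block top from wrist depth, + blue rim from scene/top depth
import sys
from cell import viewer,sensors
from h import *
t=sys.argv[1]
s=sensors.observe();print({k:np.round(s[k],4) for k in("time_s","position","orientation","wrist_force","moment","grip_width")})
def pts(i,d,m):
    v,u=np.nonzero((m>0)&(d>0));D=d[v,u];K=i["K"];T=i["world_to_cam"]
    a=np.stack([(u-K[0,2])/K[0,0]*D,-(v-K[1,2])/K[1,1]*D,-D],1);return (a-T[:3,3])@T[:3,:3],u,v
for n in("wrist","scene","top"):
    i=viewer.camera_info(n);p,d=viewer.camera(n);cv2.imwrite(f"pics/{n}{t}.png",p);np.save(f"pics/{n}{t}.npy",d)
    h=cv2.cvtColor(p,cv2.COLOR_BGR2HSV)
    if n=="wrist":
        m=cv2.inRange(h,(8,120,120),(28,255,255));m=cv2.erode(m,np.ones((5,5)));X,u,v=pts(i,d,m)
        z=np.median(X[:,2]);g=abs(X[:,2]-z)<.012;X=X[g]
        A=np.c_[X[:,:2]-X[:,:2].mean(0),np.ones(len(X))];k=np.linalg.lstsq(A,X[:,2],rcond=None)[0]
        print("block top: n",len(X),"mean",X.mean(0).round(4),"slope x deg",np.degrees(np.arctan(k[0])).round(2),"y",np.degrees(np.arctan(k[1])).round(2))
    else:
        m=mask(p,"blue");X,u,v=pts(i,d,m)
        g=(X[:,0]>.35)&(X[:,0]<.62)&(X[:,1]>-.25)&(X[:,1]<.35)&(X[:,2]>.015)
        X=X[g]
        if len(X)>20:
            b=np.floor(X[:,0]/.02)
            print(n,"max z by x:",[(round(float(q*.02+.01),2),round(float(np.percentile(X[b==q,2],95)),4)) for q in np.unique(b) if (b==q).sum()>4])
E
python3 tilt.py 4
```

```text
{'time_s': np.float64(7.9), 'position': array([ 0.6244, -0.0992,  0.032 ]), 'orientation': array([ 0.9998, -0.0211, -0.002 , -0.0033]), 'wrist_force': array([-0.4622, -0.1002, -4.3636]), 'moment': array([-0.0648, -0.1198,  0.0067]), 'grip_width': np.float64(0.0176)}
block top: n 2582 mean [ 0.6147 -0.0985  0.0555] slope x deg -1.74 y 0.16
scene max z by x: [(0.43, 0.0361), (0.45, 0.0398), (0.47, 0.0407), (0.49, 0.0413), (0.51, 0.0426), (0.53, 0.0434), (0.55, 0.0448), (0.57, 0.046), (0.59, 0.0468)]
top max z by x: [(0.43, 0.0425), (0.45, 0.0432), (0.47, 0.0435), (0.49, 0.0439), (0.51, 0.0451), (0.53, 0.0472), (0.55, 0.0475), (0.57, 0.049), (0.59, 0.0499)]
```

The tray is tipping as wanted: the tab side is up about 7 mm, the far side is at seat height and the grip hasn't slipped. Continuing the lift.

{"method": "move_arm", "body": {
  "rows": [
    [[0,0,-0.003],0,20],
    [[0,0,-0.003],0,20],
    [[-0.0005,0,-0.003],0,20],
    [[-0.0005,0,-0.003],0,20],
    [[-0.0005,0,-0.003],0,20],
    [[-0.0005,0,-0.003],0,20],
    [[-0.0005,0,-0.003],0,20],
    [[0,0,0],0,20],
    [[0,0,0],0,20],
    [[0,0,0],0,20]
  ]
}}

```text
time_s: 9.3
position: [0.6238, -0.0994, 0.0565]
orientation: [1.0, -0.021, 0.0, -0.003]
wrist_force: [0.2, 0.1, -0.1]
grip_width: 0.0176
```

```bash
python3 tilt.py 5
```

```text
{'time_s': np.float64(9.3), 'position': array([ 0.6238, -0.0994,  0.0565]), 'orientation': array([ 9.998e-01, -2.110e-02,  2.000e-04, -3.100e-03]), 'wrist_force': array([ 0.2489,  0.0656, -0.0983]), 'moment': array([ 0.0428, -0.0251, -0.0241]), 'grip_width': np.float64(0.0176)}
block top: n 2519 mean [ 0.6141 -0.0988  0.0798] slope x deg -0.6 y 0.26
scene max z by x: [(0.43, 0.0591), (0.45, 0.0603), (0.47, 0.0615), (0.49, 0.0628), (0.51, 0.0642), (0.53, 0.0659), (0.55, 0.0676), (0.57, 0.0694), (0.59, 0.0705)]
top max z by x: [(0.43, 0.0629), (0.45, 0.0636), (0.47, 0.0642), (0.49, 0.0658), (0.51, 0.0687), (0.53, 0.0687), (0.55, 0.0703), (0.57, 0.0722), (0.59, 0.0737)]
```

View pics/scene5.png

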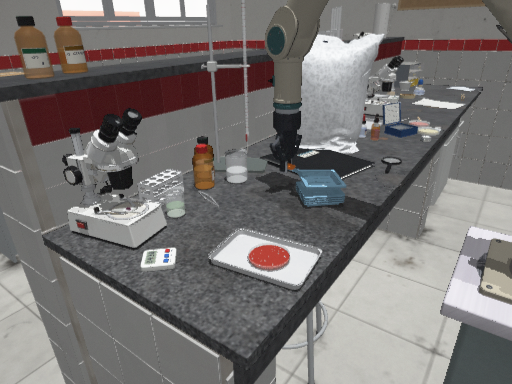

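It broke loose everywhere at about 4° tip and now hangs free, with the far corner about 20 mm up. The order condition for step 2 (40 mm) hasn't been reached. I'll ease the grip slightly so the far corner swings down onto its seat while the tab stays up.

{"method": "move_arm", "body": {
  "rows": [
    [[0,0,-0.003],0,20],
    [[0,0,-0.003],0,20],
    [[0,0,0],0,20],
    [[0,0,0],0,20.3],
    [[0,0,0],0,20.3],
    [[0,0,0],0,20.3],
    [[0,0,0],0,20.5],
    [[0,0,0],0,20.5],
    [[0,0,0],0,20.5],
    [[0,0,0],0,20.5]
  ]
}}

```text
time_s: 10.7
position: [0.6237, -0.0995, 0.0628]
orientation: [1.0, -0.021, 0.0, -0.003]
wrist_force: [-0.3, 0.0, -0.1]
grip_width: 0.0178
```

```bash
python3 tilt.py 6
```

```text
{'time_s': np.float64(10.7), 'position': array([ 0.6237, -0.0995,  0.0628]), 'orientation': array([ 9.998e-01, -2.110e-02,  1.000e-04, -3.100e-03]), 'wrist_force': array([-0.3084,  0.0201, -0.0735]), 'moment': array([-0.009 , -0.0585, -0.0246]), 'grip_width': np.float64(0.0178)}
block top: n 2519 mean [ 0.614  -0.0988  0.0861] slope x deg -0.56 y 0.14
scene max z by x: [(0.43, 0.0649), (0.45, 0.0664), (0.47, 0.0676), (0.49, 0.0692), (0.51, 0.0703), (0.53, 0.0719), (0.55, 0.0737), (0.57, 0.0753), (0.59, 0.0773)]
top max z by x: [(0.43, 0.0693), (0.45, 0.07), (0.47, 0.0711), (0.49, 0.0722), (0.51, 0.074), (0.53, 0.0748), (0.55, 0.0772), (0.57, 0.0787), (0.59, 0.0807)]
```

{"method": "move_arm", "body": {
  "rows": [
    [[0,0,0],0,20.6],
    [[0,0,0],0,20.6],
    [[0,0,0],0,20.6],
    [[0,0,0],0,20.6],
    [[0,0,0],0,20.7],
    [[0,0,0],0,20.7],
    [[0,0,0],0,20.7],
    [[0,0,0],0,20.7],
    [[0,0,0],0,20.7],
    [[0,0,0],0,20.7]
  ]
}}

```text
time_s: 12.1
position: [0.6237, -0.0995, 0.0628]
orientation: [1.0, -0.021, 0.0, -0.003]
wrist_force: [0.2, -0.7, -1.6]
grip_width: 0.0176
```

```bash
python3 tilt.py 7
```

```text
{'time_s': np.float64(12.1), 'position': array([ 0.6237, -0.0995,  0.0628]), 'orientation': array([ 9.998e-01, -2.110e-02,  1.000e-04, -3.100e-03]), 'wrist_force': array([ 0.1893, -0.7128, -1.571 ]), 'moment': array([-0.0136, -0.0727,  0.0356]), 'grip_width': np.float64(0.0176)}
block top: n 2531 mean [ 0.6141 -0.0988  0.0861] slope x deg -0.57 y 0.16
scene max z by x: [(0.43, 0.0654), (0.45, 0.0666), (0.47, 0.0677), (0.49, 0.069), (0.51, 0.0702), (0.53, 0.0721), (0.55, 0.0739), (0.57, 0.0757), (0.59, 0.077)]
top max z by x: [(0.43, 0.0685), (0.45, 0.0706), (0.47, 0.0708), (0.49, 0.0721), (0.51, 0.0746), (0.53, 0.0749), (0.55, 0.0766), (0.57, 0.0788), (0.59, 0.0799)]
```

{"method": "move_arm", "body": {
  "rows": [
    [[0,0,0],0,20.8],
    [[0,0,0],0,20.8],
    [[0,0,0],0,20.8],
    [[0,0,0],0,20.9],
    [[0,0,0],0,20.9],
    [[0,0,0],0,20.9],
    [[0,0,0],0,20.9],
    [[0,0,0],0,21],
    [[0,0,0],0,21],
    [[0,0,0],0,21]
  ]
}}

```text
time_s: 13.5
position: [0.6237, -0.0995, 0.0629]
orientation: [1.0, -0.021, 0.0, -0.003]
wrist_force: [-0.5, 0.5, -0.2]
grip_width: 0.0177
```

```bash
python3 tilt.py 8
```

```text
{'time_s': np.float64(13.5), 'position': array([ 0.6237, -0.0995,  0.0629]), 'orientation': array([ 9.998e-01, -2.110e-02,  1.000e-04, -3.100e-03]), 'wrist_force': array([-0.5041,  0.4862, -0.1512]), 'moment': array([-0.0071,  0.0022,  0.0374]), 'grip_width': np.float64(0.0177)}
block top: n 2331 mean [ 0.6145 -0.0988  0.0852] slope x deg 5.22 y -0.22
scene max z by x: [(0.43, 0.0322), (0.45, 0.0431), (0.47, 0.0469), (0.49, 0.0508), (0.51, 0.0542), (0.53, 0.0594), (0.55, 0.0639), (0.57, 0.069), (0.59, 0.0735)]
top max z by x: [(0.45, 0.0467), (0.47, 0.0497), (0.49, 0.0537), (0.51, 0.059), (0.53, 0.063), (0.55, 0.068), (0.57, 0.072), (0.59, 0.0754)]
```

Tip is now about 12°, with the far corner at its seat and the tabbed corner about 30 mm up, so step 1 is met. I'll firm the grip and lift clear.

{"method": "move_arm", "body": {
  "rows": [
    [[0,0,0],0,15],
    [[0,0,0],0,10],
    [[0,0,0],0,10],
    [[0,0,-0.005],0,10],
    [[0,0,-0.01],0,10],
    [[0,0,-0.015],0,10],
    [[0,0,-0.015],0,10],
    [[0,0,-0.015],0,10],
    [[0,0,-0.015],0,10],
    [[0,0,0],0,10]
  ]
}}

```text
time_s: 14.9
position: [0.6248, -0.1003, 0.1452]
orientation: [1.0, -0.021, 0.002, -0.003]
wrist_force: [-0.1, -0.4, -1.0]
grip_width: 0.0169
```

```bash
python3 tilt.py 9
```

```text
{'time_s': np.float64(14.9), 'position': array([ 0.6248, -0.1003,  0.1452]), 'orientation': array([ 0.9998, -0.0212,  0.002 , -0.0028]), 'wrist_force': array([-0.0857, -0.4036, -0.9744]), 'moment': array([-0.0957, -0.0394,  0.0211]), 'grip_width': np.float64(0.0169)}
block top: n 2252 mean [ 0.6154 -0.0996  0.1673] slope x deg 5.93 y -0.12
scene max z by x: [(0.43, 0.0327), (0.45, 0.1226), (0.47, 0.1266), (0.49, 0.1309), (0.51, 0.1347), (0.53, 0.1393), (0.55, 0.1445), (0.57, 0.1495), (0.59, 0.1545)]
top max z by x: [(0.45, 0.126), (0.47, 0.1302), (0.49, 0.1337), (0.51, 0.1381), (0.53, 0.1425), (0.55, 0.1472), (0.57, 0.1522), (0.59, 0.1565)]
```

View pics/scene9.png

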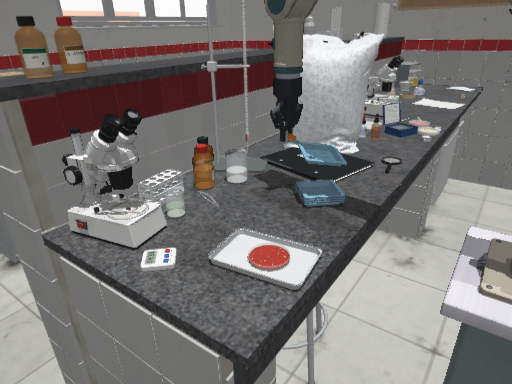

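View pics/top9.png

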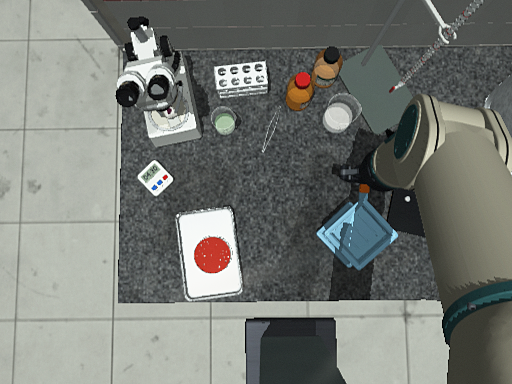

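{"method": "move_arm", "body": {
  "rows": [
    [[-0.001,-0.015,0],0,10],
    [[-0.001,-0.03,0],0,10],
    [[-0.001,-0.035,0],0,10],
    [[-0.001,-0.035,0],0,10],
    [[-0.001,-0.03,0],0,10],
    [[-0.001,-0.015,0],0,10],
    [[0,0,0.015],0,10],
    [[0,0,0.02],0,10],
    [[0,0,0.015],0,10],
    [[0,0,0],0,10]
  ]
}}

```text
time_s: 16.3
position: [0.6186, 0.0676, 0.0847]
orientation: [1.0, -0.022, -0.006, -0.003]
wrist_force: [-0.6, 0.0, -0.7]
grip_width: 0.0166
```

```bash
python3 tilt.py 10
```

```text
{'time_s': np.float64(16.3), 'position': array([0.6186, 0.0676, 0.0847]), 'orientation': array([ 0.9997, -0.0217, -0.006 , -0.0026]), 'wrist_force': array([-0.5889,  0.0405, -0.6737]), 'moment': array([-0.0087, -0.0351, -0.0391]), 'grip_width': np.float64(0.0166)}
block top: n 2229 mean [0.6091 0.0683 0.1069] slope x deg 5.25 y -0.07
scene max z by x: [(0.43, 0.0639), (0.45, 0.0675), (0.47, 0.0713), (0.49, 0.0755), (0.51, 0.0795), (0.53, 0.0835), (0.55, 0.0882), (0.57, 0.0926), (0.59, 0.0962)]
top max z by x: [(0.47, 0.0751), (0.49, 0.6473), (0.51, 0.6091), (0.53, 0.0874), (0.55, 0.0867), (0.57, 0.0367), (0.59, 0.0375)]
```

View pics/top10.png

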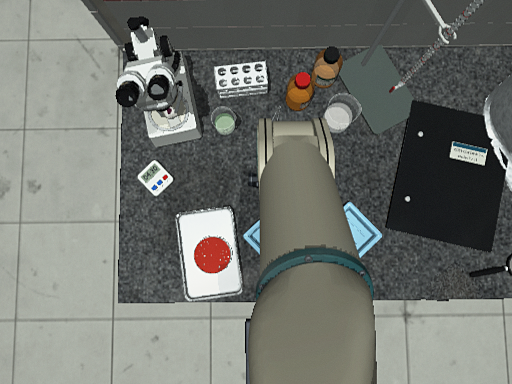

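The tray hangs centred in the free gap, about 20 mm from the stack and from the steel tray. I'll touch the far edge on the bare bench to turn the tray towards level in the fingers.

{"method": "move_arm", "body": {
  "rows": [
    [[0,0,0.015],0,15],
    [[0,0,0.013],0,18],
    [[0,0,0.01],0,19.5],
    [[0,0,0.006],0,19.5],
    [[0,0,0.005],0,19.5],
    [[0,0,0.005],0,19.5],
    [[0,0,0.005],0,19.5],
    [[0,0,0.005],0,19.5],
    [[0,0,0],0,19.5],
    [[0,0,0],0,19.5]
  ]
}}

```text
time_s: 17.7
position: [0.6231, 0.0687, 0.0211]
orientation: [1.0, -0.021, -0.001, -0.003]
wrist_force: [0.9, -0.3, 2.5]
grip_width: 0.0167
```

```bash
python3 tilt.py 11
```

```text
{'time_s': np.float64(17.7), 'position': array([0.6231, 0.0687, 0.0211]), 'orientation': array([ 9.998e-01, -2.150e-02, -7.000e-04, -3.500e-03]), 'wrist_force': array([ 0.8851, -0.254 ,  2.4798]), 'moment': array([-0.0115,  0.0741, -0.0163]), 'grip_width': np.float64(0.0167)}
block top: n 2462 mean [0.6132 0.0694 0.0439] slope x deg 1.96 y 0.24
scene max z by x: [(0.43, 0.0332), (0.45, 0.0334), (0.47, 0.0332), (0.49, 0.0331), (0.51, 0.0329), (0.53, 0.033), (0.55, 0.0329), (0.57, 0.0334), (0.59, 0.0336)]
top max z by x: [(0.45, 0.0374), (0.47, 0.0362), (0.49, 0.036), (0.51, 0.5852), (0.53, 0.599), (0.55, 0.0356), (0.57, 0.0363), (0.59, 0.0371)]
```

{"method": "move_arm", "body": {
  "rows": [
    [[0,0,0.004],0,19.5],
    [[0,0,0.004],0,19.5],
    [[0,0,0.002],0,19.5],
    [[0,0,0],0,10],
    [[0,0,0],0,10],
    [[0,0,-0.012],0,10],
    [[0,0,-0.025],0,10],
    [[0,0,-0.03],0,10],
    [[0,0,-0.03],0,10],
    [[0,0,-0.02],0,10]
  ]
}}

```text
time_s: 19.1
position: [0.6192, 0.068, 0.1299]
orientation: [1.0, -0.021, -0.005, -0.003]
wrist_force: [0.4, 0.9, -1.3]
grip_width: 0.0167
```

```bash
python3 tilt.py 12
```

```text
{'time_s': np.float64(19.1), 'position': array([0.6192, 0.068 , 0.1299]), 'orientation': array([ 0.9998, -0.0214, -0.0049, -0.0031]), 'wrist_force': array([ 0.3958,  0.9365, -1.3279]), 'moment': array([-0.0002, -0.0366, -0.0493]), 'grip_width': np.float64(0.0167)}
block top: n 2378 mean [0.6093 0.0688 0.153 ] slope x deg 0.8 y 0.17
scene max z by x: [(0.43, 0.1287), (0.45, 0.1296), (0.47, 0.1319), (0.49, 0.1343), (0.51, 0.1361), (0.53, 0.1384), (0.55, 0.1409), (0.57, 0.1437), (0.59, 0.1458)]
top max z by x: [(0.47, 0.1341), (0.49, 0.687), (0.51, 0.1378), (0.53, 0.1406), (0.55, 0.1394), (0.57, 0.0374), (0.59, 0.0351)]
```

View pics/scene12.png

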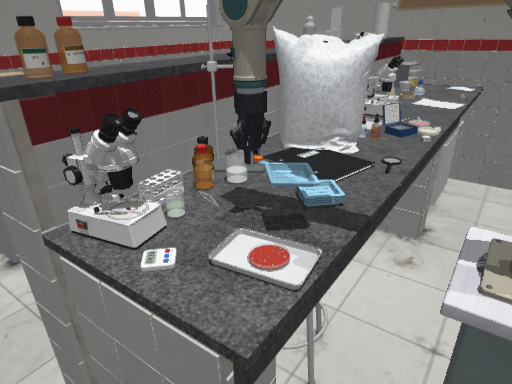

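Now about 6° from level. Moving over the steel tray's middle.

{"method": "move_arm", "body": {
  "rows": [
    [[-0.003,-0.01,0],0,10],
    [[-0.006,-0.025,0],0,10],
    [[-0.007,-0.03,0],0,10],
    [[-0.008,-0.03,0],0,10],
    [[-0.008,-0.03,0],0,10],
    [[-0.006,-0.02,0],0,10],
    [[-0.003,-0.01,0],0,10],
    [[0,0,0],0,10],
    [[0,0,0],0,10],
    [[0,0,0],0,10]
  ]
}}

```text
time_s: 20.5
position: [0.5773, 0.2287, 0.1215]
orientation: [1.0, -0.023, -0.012, -0.0]
wrist_force: [-0.2, -0.6, -0.2]
grip_width: 0.0167
```

```bash
python3 tilt.py 13;python3 - <<'E'
from cell import viewer
from h import *
import tilt if 0 else None
E
true
```

```text
{'time_s': np.float64(20.5), 'position': array([0.5773, 0.2287, 0.1215]), 'orientation': array([ 9.997e-01, -2.260e-02, -1.230e-02, -3.000e-04]), 'wrist_force': array([-0.2328, -0.5816, -0.2431]), 'moment': array([ 0.0037, -0.0941,  0.0302]), 'grip_width': np.float64(0.0167)}
block top: n 2289 mean [0.5674 0.2296 0.1447] slope x deg 0.73 y -0.09
scene max z by x: [(0.39, 0.1213), (0.41, 0.1229), (0.43, 0.1247), (0.45, 0.126), (0.47, 0.1277), (0.49, 0.1299), (0.51, 0.1316), (0.53, 0.1337), (0.55, 0.1349), (0.57, 0.1036), (0.59, 0.0334)]
top max z by x: [(0.39, 0.124), (0.41, 0.1255), (0.43, 0.1269), (0.45, 0.1284), (0.47, 0.1275), (0.49, 0.128), (0.51, 0.1334), (0.53, 0.1353), (0.55, 0.0366), (0.57, 0.0363), (0.59, 0.0362)]  File "<stdin>", line 3
    import tilt if 0 else None
                ^^
SyntaxError: invalid syntax
```

View pics/scene13.png

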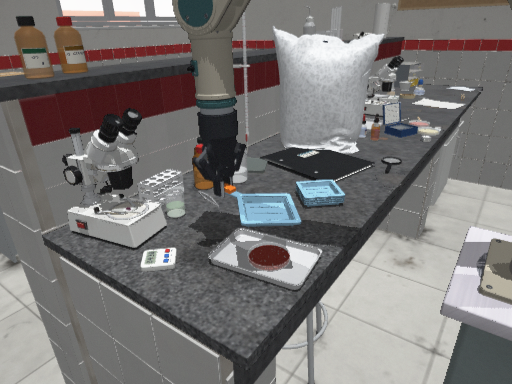

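View pics/top13.png

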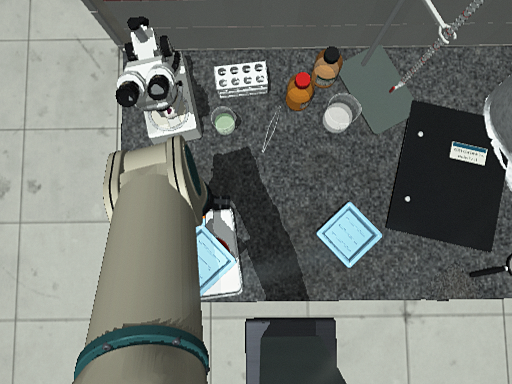

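{"method": "move_arm", "body": {
  "rows": [
    [[0,0,0],0,10],
    [[0,0,0],0,10],
    [[0,0,0],0,10],
    [[0,0,0],0,10],
    [[0,0,0],0,10],
    [[0,0,0],0,10],
    [[0,0,0],0,10],
    [[0,0,0],0,10],
    [[0,0,0],0,10],
    [[0,0,0],0,10]
  ]
}}

```text
time_s: 21.9
position: [0.5774, 0.2287, 0.1217]
orientation: [1.0, -0.023, -0.012, -0.0]
wrist_force: [-0.8, 0.4, -0.3]
grip_width: 0.017
```

```bash
python3 tilt.py 14;python3 - <<'E'
from cell import viewer,sensors
from h import *
i=viewer.camera_info("top");s=viewer.camera_info("scene")
p=cv2.imread("pics/top14.png");m=mask(p,"blue");m[:,:300]=0;c=blob(m);r=cv2.minAreaRect(c);print("stack",plane(i,r[0],.034),r)
q=cv2.imread("pics/scene14.png");d=np.load("pics/scene14.npy");m=mask(q,"blue");m[:,:228]=0;m[:,300:]=0;m[228:]=0
v,u=np.nonzero(m);X=np.array([pt(s,d,a) for a in zip(u,v)]);X=X[X[:,2]>.1];print("tray",(X.min(0)+X.max(0))/2,X.min(0),X.max(0))
A=np.c_[X[:,:2],np.ones(len(X))]
print(np.abs(sensors.observe()["dq"]).max())
E
```

```text
{'time_s': np.float64(21.9), 'position': array([0.5774, 0.2287, 0.1217]), 'orientation': array([ 9.997e-01, -2.270e-02, -1.210e-02, -5.000e-04]), 'wrist_force': array([-0.7943,  0.3654, -0.2823]), 'moment': array([-0.0097, -0.1382,  0.0206]), 'grip_width': np.float64(0.017)}
block top: n 2291 mean [0.5675 0.2296 0.1449] slope x deg 0.59 y 0.13
scene max z by x: [(0.39, 0.1218), (0.41, 0.1231), (0.43, 0.1247), (0.45, 0.1264), (0.47, 0.1279), (0.49, 0.1299), (0.51, 0.1321), (0.53, 0.1338), (0.55, 0.1356), (0.57, 0.0334), (0.59, 0.0338)]
top max z by x: [(0.39, 0.1245), (0.41, 0.1254), (0.43, 0.1267), (0.45, 0.1288), (0.47, 0.1274), (0.49, 0.1285), (0.51, 0.1329), (0.53, 0.1355), (0.55, 0.0371), (0.57, 0.0367), (0.59, 0.0356)]
stack [ 0.51022359 -0.09292358  0.034     ] ((348.7487487792969, 234.3055419921875), (49.29673767089844, 48.41699981689453), 46.273033142089844)
tray [0.34171721 0.4500203  0.27189055] [0.12632418 0.16250678 0.10716122] [0.55711024 0.73753382 0.43661988]
0.0015897202012146732
```

```bash
python3 -c "
from cell import order
print(order.sign_off())"
```

```text
the job is handed in; nothing more can be done
None
```

I peeled the top tray off by its tab and handed the job in at about 22 s, with the tray still held over the middle of the steel tray. No verdict is reported.

- **Peel:** The first pull did not go as planned. The tray tipped about 4° and then broke loose everywhere at once, so the far corner hung about 20 mm above its seat, before step 2's 40 mm was reached. I eased the grip until the far corner swung back down onto the stack. The images then showed about 12° of tip, the tabbed corner about 30 mm up and the far corner within a millimetre or two of seat height. After that I firmed the grip and lifted the tray clear.
- **Extra move:** I touched the tray's far edge on bare bench to bring it from about 13° to about 5–6° from level.
- **Last checks:**
  - The tray centre is about 7 mm from the steel tray's middle, with the underside about 0.11 m above the bench and the tilt about 5°.
  - The arm is still and the grip width is 17 mm.
  - The stack stands within about 2 mm of where it was; the bystanders look untouched in the pictures, though I did not measure them.
- **Disagreements:**
  - The tilt read from the wrist camera's depth of the tab came out several degrees lower than the other readings, so I trusted the rim heights from the scene and top cameras.
  - My last check of the tray's centre from the scene camera picked up background and was unusable, so the centre comes from the tab position.

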